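# Fit the band clamp on the heater's outlet stub

## Robot

A 6-joint arm with a two-finger parallel gripper is mounted at the origin on the work surface. World frame = base frame: x ahead of the robot, y to its left, z up, the work surface at z = 0. Lengths are in mm, angles in rad, forces in N, time in s.
With the tool pointing down it reaches from about 275 to 1000 mm from the base axis. Payload 8.4 kg.
Tool frame: the origin (TCP) lies on the centre line of the jaws, within the pads' length; the fingertips stand 17 mm ahead of it and the grasp point (between the pads) lies 2 mm behind it (r.tcp_to_tips is the z of the fingertips in the tool frame, in mm); z points along the fingers, y is the direction in which the jaws open and shut (so a half turn about z gives the same grasp; the last joint's range is limited). The gripper opens to 85 mm and grips with 20 to 120 N. Pads are 22 mm wide; open, the fingers measure 114 mm over their backs; the gripper's body (76 mm by 85 mm) begins 54 mm behind the grasp point. The pads swing forward as they close: fully open they stand 13 mm farther back than shut.
Start: joints at [1.189, 0.353, 1.633, -0, 1.155, -0.002], TCP at [231.708, 580.465, 248.281] pointing down, gripper open.
Joint ranges: [-2.63, 2.63], [-0.92, 2.1], [0.06, 2.66], [-1.3, 4.44], [0, 2.69], [-3.02, 3.02]. Speed limits (rad/s): [2.22, 2.22, 2.79, 3.14, 3.14, 3.14].

## Interface

Orientations are given as [roll, pitch, yaw] about the fixed x, y, z axes, in that order (R = Rz(yaw) Ry(pitch) Rx(roll)).
In Python, from rig import r, cams, job gives the robot as it stands.
- The arm moves only by the tool drive_tool, never from a script. Its argument "deltas" is a list of rows, each a list of 4 numbers: the shift along the tool's x, y, z in cm, then the turn about the tool's z in rad. In form: [[x, y, z, roll], ...]. A call has 1 to 12 rows; each row shifts and turns the commanded pose from where the row before left it, along the tool's axes as they then stand; what a row does not reach is not made up. A row lasts 1/12 s, in which the tool goes at most 41.7 mm and 7.16 degrees, less where a joint would pass 70% of its speed; a pose out of reach is approached as far as the arm can. A call with a gripper value outside its range is refused whole. "jaw" is the closure, from 0 (fully open) to 1 (shut), set as the call begins (left out, the last holds). The fingers move at their own pace and stop on an object; "force" is the grip in N (left out, the last holds). Time passes only in rows, so rows that do not move let the fingers close. It gives the time, the measured TCP pose, the force and the opening at its end, in the units of the state.
- r.sense(): the state, without advancing time (a new reading comes with each control period).
- cams.grab_frame(name): name is "side" or "top" or "wrist"; returns (picture, depth): 420x560x3 uint8, red, green, blue; 420x560 float32, mm along the optical axis (not along the pixel's ray), 0 where there is no reading.
- cams.camera_params(name): a dict with "fx", "fy", "cx", "cy" (pixels), "R" (3x3) and "t" (3): a world point X has camera coordinates R X + t. Camera axes: x right, y down, z forward; pixel columns grow to the right and rows downward; lengths in mm; the calibration is good to about 2 mm. A picture is of the moment at which its call begins: read the wrist's pose just before it. camera_params takes no time and is no camera call; for the wrist camera it gives the pose at the moment of the call.
- job.sign_off(): hands the job in, once; it reports no verdict.
The state is a dict: "clock": time; "qpos": joint angles; "qvel": joint speeds; "joint_efforts": joint torques, N m; "eef_pos": TCP position; "tcp_rot": TCP orientation; "contact_force": force on the tool from outside, world axes, zero at the start; "wrist_torque": the same for the moment, N m; "opening": opening from 0.0 (shut) to 1.0 (fully open).
Only numpy, scipy, OpenCV 4.12 (cv2) and the standard library are available. Lean on these libraries where they do the work, as an engineer would, in place of code of your own. Each camera call takes 0.05 s, during which the arm holds its last target. There are 200 camera calls.

## Task

Take the steel band clamp off its stand, slide it over the barbs of the warm-air heater's outlet stub until it rests fully home against the flange, and let it hang there. Then turn its key clockwise (seen from above) until the band is snug on the stub: gently, because pushing hard or over-tightening cracks the plastic. Let go and leave the other things where they are.

Things in the scene. Friction and masses are not known exactly. Their poses are not given: they have to be found in the camera images.
- clamp_center (a point): Centre of the ring of the loose steel band clamp (0.17 kg). Ring axis = x, level; z up. Band 14 mm wide (x), inner radius 20 mm open, outer 23 mm. A rigid block at y = +27 and at y = -27 mm, each 16 (x) x 10 (y) x 35 mm (z -10 to +25 mm): 64 mm over their flat outer faces. Take it there from above, fingers closing along y, tips about level with the centre: the key tops out at z = 47 mm.
- key (a point): Centre of the wing key on the clamp's upright screw: a flat wing 24 mm long (point x), 9 mm thick (y), 16 mm tall. z: the screw's axis, up. 39 mm above and 25.5 mm to the -y side of the ring's centre; its bottom is 6 mm above the block: grip it with the fingertips 2 to 4 mm below its bottom. Starts along the clamp's x. Clockwise from above (yaw falls) tightens; it stays where it is left.
- seat (a point): Where the ring's centre lies when the clamp is home: on the stub's axis, 100 mm above the table. x points into the heater (the way to slide), z up. The flange's face is 7 mm on (+x). The mouth, 15 mm in radius, is at x = -41 mm. Two barbs widen to 18.6 mm radius at x = -28 to -25 and -13.5 to -9.5 mm; the clamp passes them open with 1.4 mm to spare all round.
- clamp: The whole clamp, origin and axes as clamp_center. Turning the screw alone takes about 0.16 N m (less is felt when the key is held still between small turns); the band's load adds 0.002 to 0.003 N m per newton. Snug is about 35 N: the torque is then about 0.08 N m above its level in the slack. 0.15 N m above is too much. Leaning lightly on the flange while turning steadies it.
- jaw: The moving lower half of the clamp's band. The screw raises it 3 mm per radian: first 1.5 to 2.4 rad of slack, then it meets the stub and the load grows at about 90 N per radian. In all 1.9 to 2.9 rad, which differs from unit to unit, so take a fresh grip of the key on the way and stop by feel.
- stub: The smooth plastic neck between inner barb and flange, fixed to the heater; origin at the seat. Its top is 17.2 mm above the axis, so the open clamp hangs with its centre 2.8 mm below the axis. Its underside reaches 15.5 to 18.3 mm below the axis: this differs from unit to unit and cannot be seen.
- barbs: The two plastic barbs, fixed to the heater; origin at the seat.
- flange: The plastic flange, 49 mm across, 6 mm thick, fixed to the heater; origin at the centre of its face.
- heater: White heater box, 180 (x) x 140 x 141 mm high, its front 60 mm behind the seat (+x). Fixed. Origin on the table below the seat.
- stand: Aluminium stand holding the clamp: plate 100 x 80 x 12 mm, two small cheeks 26 mm high before and behind the foot of the ring, two posts 25 mm high under the blocks. Fixed. Origin on the table below the centre of the ring, which is 35.2 mm up.
- oil_bottle: Bystander: small amber bottle, 34 mm wide, 75 mm high.
- driver: Bystander: screwdriver lying down, 170 mm long.
- dish: Bystander: clear round dish, 60 mm wide, 19 mm high.
- slide_box: Bystander: white box, 90 x 60 x 35 mm.
- spare_band: Bystander: smaller steel band, 34 mm wide, lying flat, 10 mm high, without a screw.
- lens: Bystander: brass microscope lens, 30 mm wide, 44 mm high, on top of the heater.
- end_cap: Bystander: black cap, 30 mm wide, 12 mm high, near the stand.
Mind the look-alikes: they are no part of the job. Leave any green look-alike of the clamp alone.

How it is judged (in metres and radians):
On the way, in this order (a step that is already met when the one before it is completed fails the run):
1. the clamp, still loose, is home against the flange and over the neck (x of clamp_center in the frame of seat between -0.003 and 0.003 m and y of clamp_center in the frame of seat between -0.004 and 0.004 m and z of clamp_center in the frame of seat between -0.005 and 0.004 m and contact force between jaw and stub below 5 N), for 0.2 s.
2. the band is snug on the stub (contact force between jaw and stub above 18 N), for 0.2 s.
At the end, for the whole second after the job is handed in: The clamp sits on the neck of the stub, its centre within 4 mm of home along the stub, 6 mm sideways and between 7 mm below and 4 mm above the axis, its own axis within 0.15 rad of that of the stub, the band pressing on the stub with 18 to 60 N, at rest and released (x of clamp_center in the frame of seat between -0.004 and 0.004 m and y of clamp_center in the frame of seat between -0.006 and 0.006 m and z of clamp_center in the frame of seat between -0.007 and 0.004 m and angle between the x axis of clamp and the x axis of seat, either way round below 0.15 rad and contact force between jaw and stub between 18 and 60 N and linear speed of clamp below 0.01 m/s); the robot touches nothing.
It fails at once if the clamp is pushed against the flange with more than 30 N (contact force between clamp and flange above 30 N).
It fails at once if the clamp is pushed against the barbs with more than 30 N (contact force between clamp and barbs above 30 N).
It fails at once if the band is over-tightened: more than 70 N on the stub (contact force between jaw and stub above 70 N).
It fails at once if a bystander is displaced by more than 3 cm (distance of any of oil_bottle, driver, dish, slide_box, spare_band, lens, end_cap from where it was at the start of the episode above 0.03 m).
It also fails if it takes over 72 s, if anything falls off the work surface, if the arm or the gripper's body presses on something with over 40 N, if the wrist force passes 120 N, or if a joint passes its speed limit or range.

## Working session

There is one attempt and no reset: what is moved stays moved. The work goes in short steps, Python scripts to look and compute and a tool call to move; the robot and the scene stay as the last step left them, time stands still between calls to the robot, and variables do not carry over. Pictures are saved under pics/ and viewed, about 8 in all and at most 12, crops included, and the job is handed in when it is done.

Besides the shell and the picture viewer there is one more tool, called after "Call:" as name([rows], argument=value, ...), one row to a line, values as JSON. drive_tool: Moves the arm, as the interface text tells. Its arguments: {"type":"object","properties":{"deltas":{"type":"array"},"jaw":{"type":"number"},"force":{"type":"number"}},"required":["deltas"]}

```bash
mkdir -p pics
cat > h.py <<'E'
import numpy as np, cv2
from rig import r, cams, job
def snap(n,f=None):
    p=cams.camera_params(n); im,d=cams.grab_frame(n)
    np.savez('pics/%s.npz'%(f or n),im=im,d=d,**{k:np.array(v) for k,v in p.items()})
    return im,d,p
def save(im,f): cv2.imwrite('pics/'+f,cv2.cvtColor(im,cv2.COLOR_RGB2BGR))
def load(f): return np.load('pics/%s.npz'%f)
def ray(p,u,v,z):
    return p['R'].T@(np.array([(u-p['cx'])/p['fx']*z,(v-p['cy'])/p['fy']*z,z])-p['t'])
def onz(p,u,v,Z):
    c=ray(p,u,v,0);e=ray(p,u,v,1)-c; return c+e*(Z-c[2])/e[2]
def proj(p,X):
    c=p['R']@np.array(X)+p['t']; return np.array([c[0]/c[2]*p['fx']+p['cx'],c[1]/c[2]*p['fy']+p['cy']])
E
python3 - <<'E'
from h import *
for n in ('top','side','wrist'):
    im,d,p=snap(n,n+'0'); save(im,n+'0.png'); print(n,p['fx'],ray(p,280,210,0))
print(r.sense())
E
```

```text
top 394.56829283237465 [ 381.82526246    9.18105556 1230.1279213 ]
side 457.0490949901408 [ -68.05251581 -758.42625819  677.5173228 ]
wrist 327.46200815177343 [164.95504782 605.91883804 372.42632635]
{'clock': 0.15, 'qpos': array([ 1.18857721e+00,  3.53494139e-01,  1.63397465e+00, -2.77600095e-06,
        1.15518689e+00, -2.42807231e-03]), 'qvel': array([-0.00048397,  0.00039933, -0.00299181,  0.00087134, -0.0019056 ,
       -0.00029084]), 'joint_efforts': array([-6.64413928e-04, -6.05630851e+01, -3.42336953e+01, -1.44292376e-04,
        6.04288507e-03,  1.42272123e-05]), 'eef_pos': array([231.59098407, 580.13341696, 247.72609624]), 'tcp_rot': array([-3.14052963e+00, -4.26065068e-08,  2.76180273e+00]), 'contact_force': array([ 0.3828705 , -0.0290704 , -0.28426604]), 'wrist_torque': array([-0.00977905,  0.04275591, -0.02702484]), 'opening': 0.9992114935778142}
```

View pics/top0.png

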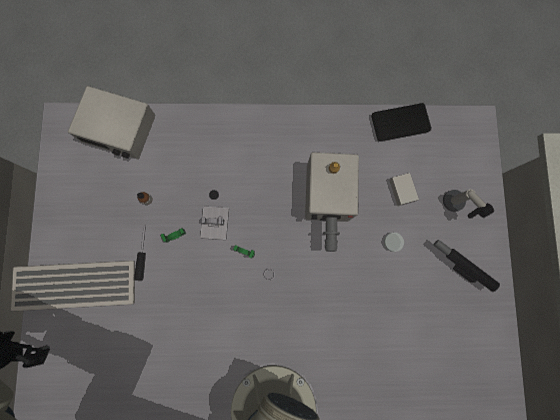

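View pics/side0.png

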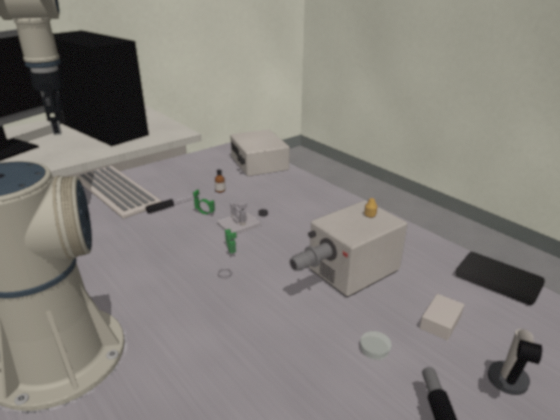

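Top view: the clamp on its stand is at about (212,222), with green look-alikes at (173,235) and (243,251). The heater is at (333,185) and its stub points down to about (331,248). I'll look at enlarged crops next.

Run:
```python
from h import *
L=load('top0'); im=L['im']
a=cv2.resize(im[185:265,185:255],None,fx=7,fy=7,interpolation=cv2.INTER_CUBIC)[:560]
b=cv2.resize(im[145:258,300:365],None,fx=5,fy=5,interpolation=cv2.INTER_CUBIC)[:560]
c=np.zeros((565,815-0,3),np.uint8); c[:560,:490]=a; c[:b.shape[0],490:815]=b
save(cv2.resize(c[:, :800],None,fx=1,fy=1),'crop0.png')
d=L['d']; print(L['R']); 
for uv in [(212,222),(205,222),(220,222),(205,235),(331,240),(331,225),(333,185)]:
    print(uv, ray(L,*uv,d[uv[1],uv[0]]).round(1))
```

```text
[[-0.00520162 -0.99967045  0.02513811]
 [-0.9865062   0.00101614 -0.16372075]
 [ 0.16364125 -0.02565052 -0.98618639]]
(212, 222) [543.8 180.2  56.7]
(205, 222) [545.2 202.6  47.3]
(220, 222) [540.6 153.4  80.1]
(205, 235) [509.9 207.9   8.6]
(331, 240) [ 483.4 -165.8  117.6]
(331, 225) [ 526.9 -167.7  112.3]
(333, 185) [ 638.3 -172.5  138. ]
```

View pics/crop0.png

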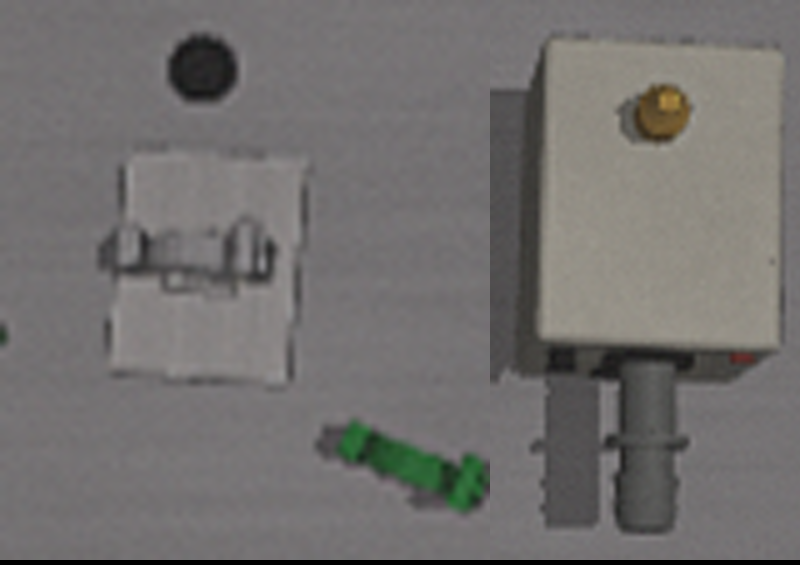

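```bash
cat >> h.py <<'E'
from scipy.spatial.transform import Rotation as Ro
def go(target,yaw=None):
    s=r.sense(); R=Ro.from_euler('xyz',s['tcp_rot']).as_matrix()
    d=R.T@(np.array(target)-s['eef_pos'])/10
    print('pos',s['eef_pos'].round(1),'yaw',s['tcp_rot'].round(4),'tool delta cm',d.round(3), 'roll', None if yaw is None else round(-((yaw-s['tcp_rot'][2]+np.pi)%(2*np.pi)-np.pi),4))
E
python3 - <<'E'
from h import *
L=load('top0')
P=lambda x,y:(x/7+185,y/7+185)
a=onz(L,*P(130,243),60);b=onz(L,*P(245,248),60);print(a,b,(a+b)/2,np.arctan2(-(a-b)[0],(a-b)[1]))
for n in [(127,155),(305,160),(108,370),(290,382)]: print(onz(L,*P(*n),12).round(1))
Q=lambda x,y:((x-490)/5+300,y/5+145)
for n in [(545,40),(783,50),(537,340),(778,345)]: print('box',onz(L,*Q(*n),141).round(1))
for n in [(606,442),(688,442)]: print('fl',onz(L,*Q(*n),100).round(1))
for n in [(618,520),(675,520),(622,370),(675,370)]: print('stub',onz(L,*Q(*n),100).round(1))
W=load('wrist0');print(W['R'],r.tcp_to_tips)
go([560,180,250],3.08)
E
```

```text
[550.28895747 204.90747677  60.        ] [548.05845772 156.05038081  60.        ] [549.17370759 180.47892879  60.        ] -0.045621869425959215
[596.8 215.3  12. ]
[594.5 136.2  12. ]
[500.8 221.1  12. ]
[495.3 141.2  12. ]
box [ 731.9 -111.1  141. ]
box [ 726.3 -248.5  141. ]
box [ 557.2 -103.4  141. ]
box [ 554.2 -239.   141. ]
fl [ 504.1 -146.4  100. ]
fl [ 504. -194.  100.]
stub [ 459.2 -152.3  100. ]
stub [ 459.  -185.1  100. ]
stub [ 546.1 -156.8  100. ]
stub [ 546.  -187.7  100. ]
[[ 0.37096636  0.92864299 -0.0024803 ]
 [ 0.89208597 -0.35561829  0.27877995]
 [ 0.258005   -0.10563062 -0.96035181]] 17.0
pos [231.6 580.1 247.7] yaw [-3.1405 -0.      2.7618] tool delta cm [-45.335 -24.987  -0.201] roll -0.3182
```

Call:
drive_tool([
  [-3.4,-1.95,0,0],
  [-3.4,-1.95,0,0],
  [-3.4,-1.95,0,0],
  [-3.4,-1.95,0,0],
  [-3.4,-1.95,0,0],
  [-3.4,-1.95,0,0],
  [-3.4,-1.95,0,0],
  [-3.4,-1.95,0,0],
  [-3.4,-1.95,0,0],
  [-3.4,-1.95,0,0],
  [-3.4,-1.95,0,0],
  [-3.4,-1.95,0,0],
], jaw=0)

```text
clock: 1.15
eef_pos: [524.7, 210.1, 248.2]
tcp_rot: [-3.142, -0.0, 2.762]
contact_force: [-0.0, 0.7, -0.7]
opening: 0.995
```

Call:
drive_tool([
  [-3.6,-1.95,0,0],
  [0,0,0,-0.11],
  [0,0,0,-0.11],
  [0,0,0,-0.11],
  [0,0,0,0],
  [0,0,0,0],
])

```text
clock: 1.65
eef_pos: [550.0, 180.3, 248.1]
tcp_rot: [-3.141, -0.0, 3.088]
contact_force: [0.8, -0.4, -0.0]
opening: 0.997
```

Run:
```python
from h import *
print(r.sense()['eef_pos'],r.sense()['tcp_rot'],r.sense()['qpos'])
im,d,p=snap('wrist','wrist1'); save(cv2.resize(im,None,fx=1.42,fy=1.42,interpolation=cv2.INTER_CUBIC),'wrist1.png')
```

```text
[549.95468276 180.31500125 248.07344684] [-3.14143465e+00 -4.27995064e-04  3.08826898e+00] [ 3.14232438e-01  2.82053053e-01  1.73445761e+00  7.02448149e-06
  1.12553818e+00 -1.20324328e+00]
```

View pics/wrist1.png

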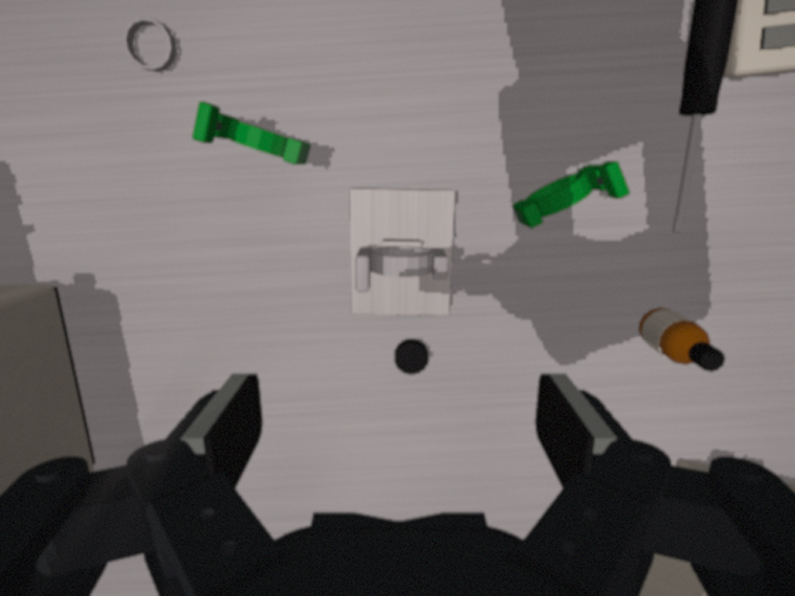

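Wrist view: the clamp is at about (402,262), the plain block at (441,262) and the key block at (362,270). The plate corners are at (351,188) and (456,190). I'll enlarge this region.

Run:
```python
from h import *
L=load('wrist1'); im=L['im']
c=im[125:230,235:335]; save(cv2.resize(c,None,fx=5.7,fy=5.7,interpolation=cv2.INTER_CUBIC),'crop1.png')
```

```text
(no output)
```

View pics/crop1.png

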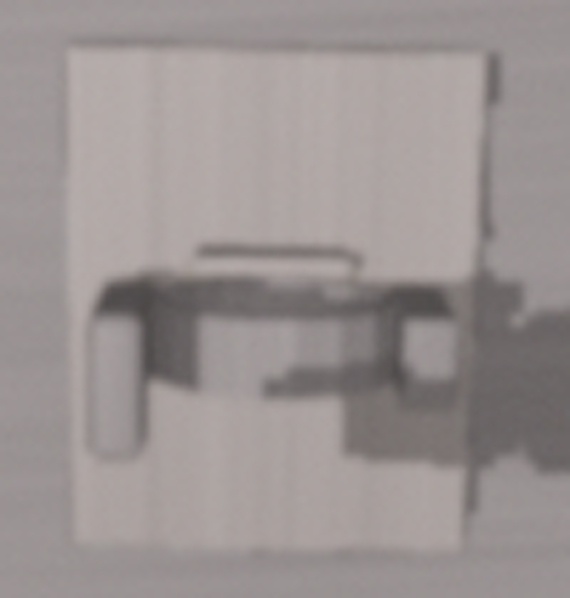

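Run:
```python
from h import *
L=load('wrist1')
P=lambda x,y:((x+.5)/5.7+235-.5,(y+.5)/5.7+125-.5)
pl=[onz(L,*P(*n),12) for n in [(67,45),(487,50),(75,542),(462,550)]]
print(np.round(pl,1),np.mean(pl,0).round(1))
for n in [(115,318),(115,460),(88,390),(142,390),(115,389)]: print('key',onz(L,*P(*n),82.2).round(1))
for n in [(405,318),(458,318),(403,378),(455,378)]: print('blk',onz(L,*P(*n),60.2).round(1))
for yaw in(-.05,-.06):
  for C in ([549,180,35.2],):
    R=Ro.from_euler('z',yaw).as_matrix()
    for q in ([0,-25.5,47],[-8,32,25],[8,22,25]):
      u=proj(L,np.array(C)+R@q); print(((u-[235,125])*5.7).round(0))
```

```text
[[495.5 145.5  12. ]
 [500.7 224.5  12. ]
 [593.8 139.   12. ]
 [599.7 217.5  12. ]] [547.4 181.6  12. ]
key [534.6 157.   82.2]
key [557.8 155.2  82.2]
key [546.  151.8  82.2]
key [546.5 160.4  82.2]
key [546.1 156.1  82.2]
blk [541.5 204.2  60.2]
blk [541.9 213.2  60.2]
blk [551.9 203.6  60.2]
blk [552.4 212.5  60.2]
[104. 397.]
[451. 320.]
[390. 411.]
[104. 396.]
[451. 322.]
[390. 412.]
```

Call:
drive_tool([
  [0.23,0.09,2.5,0.0147],
  [0,0,3,0],
  [0,0,3,0],
  [0,0,3,0],
  [0,0,2.5,0],
  [0,0,2,0],
  [0,0,1.2,0],
  [0,0,1,0],
  [0,0,0.8,0],
  [0,0,0.6,0],
  [0,0,0,0],
  [0,0,0,0],
])

```text
clock: 2.7
eef_pos: [548.2, 181.6, 52.7]
tcp_rot: [3.141, 0.001, 3.077]
contact_force: [0.3, -1.2, 0.9]
opening: 0.998
```

Call:
drive_tool([
  [0,0,0,0],
  [0,0,0,0],
  [0,0,0,0],
  [0,0,0,0],
  [0,0,0,0],
  [0,0,0,0],
  [0,0,0,0],
  [0,0,0,0],
], jaw=1, force=40)

```text
clock: 3.37
eef_pos: [548.5, 181.6, 53.4]
tcp_rot: [3.141, 0.001, 3.077]
contact_force: [-1.0, -0.4, 6.3]
opening: 0.735
```

Call:
drive_tool([
  [0,0,-0.4,0],
  [0,0,-0.8,0],
  [0,0,-1.5,0],
  [0,0,-2.5,0],
  [0,0,-3,0],
  [0,0,-3,0],
  [0,0,-3,0],
  [0,0,-3,0],
  [0,0,-2,0],
  [0,0,-0.8,0],
  [0,0,0,0],
])

```text
clock: 4.28
eef_pos: [548.7, 181.7, 254.8]
tcp_rot: [3.14, 0.004, 3.077]
contact_force: [0.9, -0.2, -1.6]
opening: 0.735
```

Call:
drive_tool([
  [0.3,2,0,0],
  [0.3,3.2,0,0],
  [0.3,3.2,0,0],
  [0.3,3.2,0,0],
  [0.3,3.2,0,0],
  [0.3,3.2,0,0],
  [0.3,3.2,0,0],
  [0.3,3.2,0,0],
  [0.3,3.2,0,0],
  [0.3,3.2,0,0],
  [0.3,3,0,0],
  [0,1.4,0,0],
])

```text
clock: 5.28
eef_pos: [535.9, 537.8, 249.2]
tcp_rot: [-3.14, -0.003, 3.079]
contact_force: [0.1, -0.7, -1.7]
opening: 0.734
```

Run:
```python
from h import *
go([495,-170,250],3.1)
print(r.sense()['qpos'],r.sense()['contact_force'],r.sense()['wrist_torque'],r.sense()['opening'])
```

```text
pos [535.9 537.8 249.2] yaw [-3.1403e+00 -2.6000e-03  3.0788e+00] tool delta cm [-3.5900e-01 -7.0899e+01  5.0000e-03] roll -0.0212
[ 7.84759234e-01  5.64413494e-01  1.30012940e+00  1.15441267e-03
  1.27969146e+00 -7.23626435e-01] [ 0.12510428 -0.7292353  -1.69644143] [-0.06377917  0.02284394 -0.00660291] 0.7344424553787432
```

I got the sign of tool y wrong: it points along world +y. The arm is clear up high, so I'll go back the other way.

Call:
drive_tool([
  [0,-2,0,0],
  [0,-3.2,0,0],
  [0,-3.2,0,0],
  [0,-3.2,0,0],
  [0,-3.2,0,0],
  [0,-3.2,0,0],
  [0,-3.2,0,0],
  [0,-3.2,0,0],
  [0,-3.2,0,0],
  [0,-3.2,0,0],
  [0,-3.2,0,0],
  [0,-3.2,0,0],
])

```text
clock: 6.28
eef_pos: [512.2, 161.8, 250.3]
tcp_rot: [-3.14, -0.003, 3.077]
contact_force: [0.2, -0.3, -1.3]
opening: 0.735
```

Call:
drive_tool([
  [0,-3.2,0,0],
  [0,-3.2,0,0],
  [0,-3.2,0,0],
  [0,-3.2,0,0],
  [0,-3.2,0,0],
  [0,-3.2,0,0],
  [0,-3.2,0,0],
  [0,-3.2,0,0],
  [0,-3.2,0,-0.0212],
  [0,-3.2,0,0],
  [0,-1.7,0,0],
  [0,0,0,0],
])

```text
clock: 7.28
eef_pos: [491.8, -175.5, 250.5]
tcp_rot: [-3.141, -0.002, 3.096]
contact_force: [-0.3, 0.2, -1.4]
opening: 0.735
```

Call:
drive_tool([
  [0,0,0,0],
  [0,0,0,0],
])

```text
clock: 7.45
eef_pos: [492.2, -172.0, 251.0]
tcp_rot: [3.141, -0.002, 3.098]
contact_force: [-0.3, 0.2, -1.3]
opening: 0.736
```

Run:
```python
from h import *
go([495,-170,250],3.1)
im,d,p=snap('wrist','wrist2'); save(cv2.resize(im,None,fx=1.42,fy=1.42,interpolation=cv2.INTER_CUBIC),'wrist2.png')
print(r.sense()['contact_force'],r.sense()['opening'])
```

```text
pos [ 492.2 -172.   251. ] yaw [ 3.1405e+00 -2.1000e-03  3.0980e+00] tool delta cm [-0.271  0.213  0.105] roll -0.002
[ 0.36608193 -0.46074934 -1.64505446] 0.7379853791234874
```

View pics/wrist2.png

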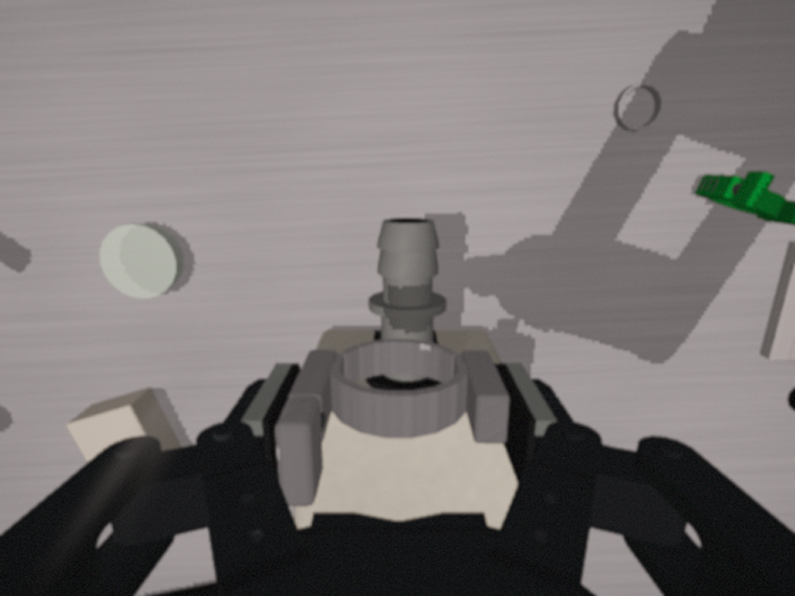

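The clamp is held level between the fingers at about (402,385). The stub shows its mouth at (410,222), a barb at (408,283) and the flange at (407,303). I'll enlarge both.

Run:
```python
from h import *
L=load('wrist2'); im=L['im']
a=cv2.resize(im[145:240,250:325],None,fx=6,fy=6,interpolation=cv2.INTER_CUBIC)
b=cv2.resize(im[230:360,185:300+0],None,fx=3,fy=3,interpolation=cv2.INTER_CUBIC)
c=np.zeros((570,800,3),np.uint8); c[:,:450]=a; c[:390,450:795]=b
c=c.astype(float)*1.5; save(c.clip(0,255).astype(np.uint8),'crop2.png')
```

```text
(no output)
```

View pics/crop2.png

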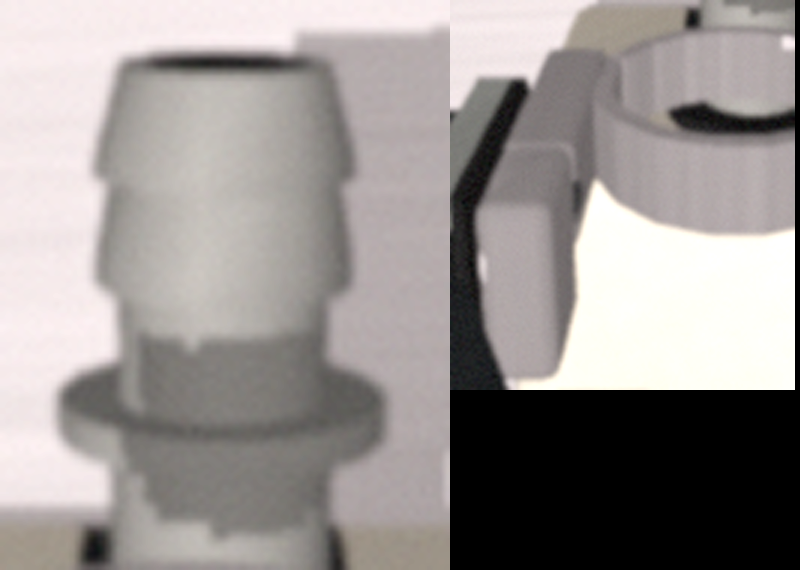

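```bash
cat >> h.py <<'E'
def sil(p,C,yaw,xs,rad):
    "extent of circle, centre C + xs along axis"
    t=np.linspace(0,2*np.pi,721); R=Ro.from_euler('z',yaw).as_matrix()
    pts=np.array([proj(p,np.array(C)+R@[xs,rad*np.cos(a),rad*np.sin(a)]) for a in t])
    i,j=pts[:,0].argmin(),pts[:,0].argmax(); return np.array([*pts[i],*pts[j],pts[:,1].min(),pts[:,1].max()])
E
python3 - <<'E'
from h import *
from scipy.optimize import least_squares
L=load('wrist2')
P=lambda x,y:((x+.5)/6+250-.5,(y+.5)/6+145-.5)
sx=lambda v:(v+.5)/6+249.5; sy=lambda v:(v+.5)/6+144.5
def res(q,full=False):
    C=[q[0],q[1],100]; y=q[2]
    m=sil(L,C,y,-41,15); f=sil(L,C,y,7,24.5); o=sil(L,C,y,-25,18.6); i=sil(L,C,y,-9.5,18.6)
    e=[m[4]-sy(50),(f[0]-sx(58)),(f[2]-sx(384)),f[5]-sy(437),(o[0]-sx(95)),o[2]-sx(355),i[0]-sx(96),i[2]-sx(352)]
    return np.array(e)
s=least_squares(res,[495,-170,-.04]); print(s.x,(s.fun*6).round(1))
# heater height free
s2=least_squares(lambda q:np.r_[[0]*0, (lambda: [v for v in res4(q)])()] ,[495,-170,-.04,100]) if 0 else None
# clamp
T=np.array([492.2,-172.0,251.0]); yaw=3.098-np.pi
R=Ro.from_euler('z',yaw).as_matrix()
C=T+R@[-.8,0,-18.2]; print('clamp pred',C)
for n,q in dict(ringL=0,).items():
    f=sil(L,C,yaw,-7,23); print('ring front outer',(f*1.4208).round(1)); f=sil(L,C,yaw,-7,20); print('inner',(f*1.4208).round(1))
for q in ([0,-25.5,47],[12,-25.5,47],[-12,-25.5,47],[-8,32,25],[8,32,25],[-8,22,25],[8,22,25],[-8,-32,25]): print(q,(proj(L,C+R@q)*1.4208).round(1))
E
```

```text
[ 4.94030537e+02 -1.67531934e+02 -5.68936524e-02] [-3.  -4.7  5.4  3.3 -1.1  1.8 -2.2  0.8]
clamp pred [ 491.40076001 -171.96513692  232.8       ]
ring front outer [331.3 365.3 470.6 365.5 336.5 394.2]
inner [340.5 364.3 461.4 364.5 339.3 389.3]
[0, -25.5, 47] [295.9 468.1]
[12, -25.5, 47] [298.9 509.7]
[-12, -25.5, 47] [292.8 424. ]
[-8, 32, 25] [515.1 394.3]
[8, 32, 25] [511.3 444. ]
[-8, 22, 25] [479.6 394.3]
[8, 22, 25] [477. 444.]
[-8, -32, 25] [287.6 394.4]
```

Call:
drive_tool([
  [1.5,0.26,0,0.0114],
  [2.2,0.26,0,0],
  [1.8,0,1,0],
  [0.4,0,2.5,0],
  [0,0,2.5,0],
  [0,0,2.5,0],
  [0,0,2.5,0],
  [0,0,1.5,0],
  [0,0,0.78,0],
  [0,0,0,0],
  [0,0,0,0],
])

```text
clock: 8.42
eef_pos: [434.5, -164.0, 119.7]
tcp_rot: [3.141, -0.0, 3.088]
contact_force: [1.3, -0.0, -1.8]
opening: 0.74
```

Run:
```python
from h import *
go([433.4,-163.7,118.2],3.0866)
im,d,p=snap('wrist','wrist3')
save((cv2.resize(im[130:370,150:420],None,fx=2.9,fy=2.5,interpolation=cv2.INTER_CUBIC).astype(float)*1.5).clip(0,255).astype(np.uint8),'wrist3.png')
print(r.sense()['contact_force'],r.sense()['opening'])
```

```text
pos [ 434.5 -164.   119.7] yaw [ 3.1415e+00 -3.0000e-04  3.0878e+00] tool delta cm [0.112 0.022 0.15 ] roll 0.0012
[ 0.0143973  -1.1785999  -1.87016803] 0.7328357947239802
```

View pics/wrist3.png

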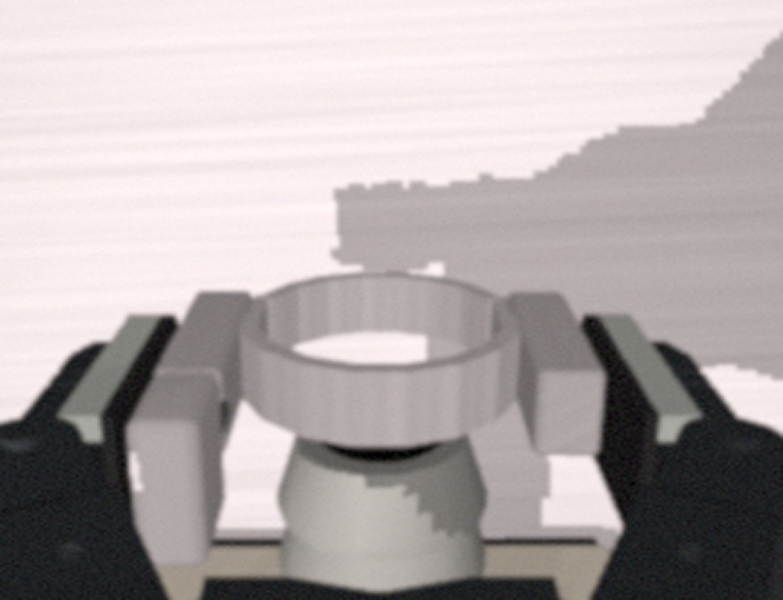

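The ring's outer edges are at columns 241 and 522 (row 345), so its centre is about 381.5. The barb edges are at 279 and 488 (row 495), centre about 383.5. Converting these now.

Run:
```python
from h import *
L=load('wrist3'); T=np.array([434.5,-164.,119.7]); yaw=3.0878-np.pi; R=Ro.from_euler('z',yaw).as_matrix()
k=lambda f:np.array([(f[0]-150+.5)*2.9,(f[1]-130+.5)*2.5,(f[2]-150+.5)*2.9,(f[3]-130+.5)*2.5,(f[4]-130+.5)*2.5,(f[5]-130+.5)*2.5]).round(1)
C=T+R@[-.8,0,-18.2]; print(C)
print('ring front',k(sil(L,C,yaw,-7,23)),'back',k(sil(L,C,yaw,7,23)),'inner',k(sil(L,C,yaw,-7,20)))
for q in ([-8,32,25],[8,32,25],[8,22,25],[12,-25.5,47]): u=proj(L,C+R@q); print(q,((u-[150,130]+.5)*[2.9,2.5]).round(1))
S=[494,-167.5,100]
print('barb',k(sil(L,S,-.055,-25,18.6)),'mouth',k(sil(L,S,-.055,-41,15)))
S=[494,-166.5,100]; print('barb+1y',k(sil(L,S,-.055,-25,18.6)))
S=[494,-167.5,101]; print('mouth+1z',k(sil(L,S,-.055,-41,15)))
```

```text
[ 433.70115718 -163.95698663  101.5       ]
ring front [242.5 318.9 527.  319.4 268.1 370.1] back [245.9 386.5 523.3 386.5 327.4 445.6] inner [261.3 317.2 508.1 317.6 273.2 361.4]
[-8, 32, 25] [617.7 370.5]
[8, 32, 25] [609.9 457.8]
[8, 22, 25] [539.7 457.8]
[12, -25.5, 47] [176.  573.5]
barb [277.3 504.8 488.3 505.1 447.3 562.7] mouth [295.8 433.8 470.2 434.  392.4 475.5]
barb+1y [283.  504.1 494.  505.3 447.1 562.5]
mouth+1z [295.2 436.6 470.8 436.8 394.7 478.9]
```

Call:
drive_tool([
  [0,0.05,0.15,0],
  [-0.3,0,0,0],
  [-0.4,0,0,0],
  [-0.4,0,0,0],
  [-0.3,0,0,0],
  [-0.2,0,0,0],
  [0,0,0,0],
  [0,0,0,0],
])

```text
clock: 9.13
eef_pos: [450.3, -164.9, 117.9]
tcp_rot: [3.142, -0.0, 3.087]
contact_force: [0.3, -0.4, -1.9]
opening: 0.734
```

Run:
```python
from h import *
go([494.8,-166.9,118.2],3.0866); s=r.sense(); print(s['contact_force'],s['wrist_torque'])
```

```text
pos [ 450.3 -164.9  117.9] yaw [ 3.1415e+00 -2.0000e-04  3.0869e+00] tool delta cm [-4.455  0.039 -0.03 ] roll 0.0003
[ 0.29854953 -0.4143668  -1.90041272] [-0.04675825  0.04505891 -0.00223431]
```

Call:
drive_tool([
  [-0.2,0.04,-0.03,0],
  [-0.3,0,0,0],
  [-0.3,0,0,0],
  [-0.3,0,0,0],
  [-0.3,0,0,0],
  [-0.3,0,0,0],
  [-0.3,0,0,0],
  [0,0,0,0],
])

```text
clock: 9.8
eef_pos: [471.0, -165.7, 118.3]
tcp_rot: [-3.141, 0.001, 3.087]
contact_force: [-0.3, -0.2, -2.0]
opening: 0.734
```

Run:
```python
from h import *
go([494.8,-166.9,118.2],3.0866); s=r.sense(); print(s['contact_force'],s['wrist_torque'])
```

```text
pos [ 471.  -165.7  118.3] yaw [-3.1414e+00  6.0000e-04  3.0870e+00] tool delta cm [-2.38   0.009  0.016] roll 0.0004
[-0.26189909 -0.22396796 -2.04957128] [ 0.00533523 -0.00081722  0.00310157]
```

Call:
drive_tool([
  [-0.2,0,0.01,0],
  [-0.3,0,0,0],
  [-0.3,0,0,0],
  [-0.3,0,0,0],
  [-0.3,0,0,0],
  [-0.2,0,0,0],
  [-0.2,0,0,0],
  [0,0,0,0],
  [0,0,0,0],
])

```text
clock: 10.55
eef_pos: [488.2, -166.5, 118.1]
tcp_rot: [3.142, -0.0, 3.087]
contact_force: [-0.2, -0.4, -1.5]
opening: 0.74
```

Call:
drive_tool([
  [-0.08,0,0,0],
  [-0.08,0,0,0],
  [-0.08,0,0,0],
  [-0.08,0,0,0],
  [0,0,0,0],
])

```text
clock: 10.97
eef_pos: [491.6, -166.8, 118.2]
tcp_rot: [-3.142, 0.0, 3.087]
contact_force: [0.8, -0.2, -1.1]
opening: 0.734
```

Run:
```python
from h import *
go([494.8,-166.9,118.2],3.0866); s=r.sense(); print(s['contact_force'],s['wrist_torque'])
```

```text
pos [ 491.6 -166.8  118.2] yaw [-3.1415e+00  2.0000e-04  3.0869e+00] tool delta cm [-0.319  0.005  0.003] roll 0.0003
[ 0.83122941 -0.15615762 -1.12780424] [ 0.02016813 -0.01486835 -0.02223532]
```

Past both barbs without contact. I'll feel for the flange in small steps.

Call:
drive_tool([
  [-0.05,0,0,0],
  [-0.05,0,0,0],
  [-0.05,0,0,0],
  [-0.05,0,0,0],
  [0,0,0,0],
])

```text
clock: 11.38
eef_pos: [493.4, -166.8, 118.2]
tcp_rot: [3.142, -0.0, 3.087]
contact_force: [0.5, 0.3, -1.7]
opening: 0.736
```

Call:
drive_tool([
  [-0.04,0,0,0],
  [-0.04,0,0,0],
  [-0.03,0,0,0],
  [0,0,0,0],
])

```text
clock: 11.72
eef_pos: [493.6, -166.8, 118.0]
tcp_rot: [3.141, -0.002, 3.087]
contact_force: [-4.6, -0.2, 2.0]
opening: 0.739
```

Call:
drive_tool([
  [0,0,0.06,0],
  [0,0,0.06,0],
  [0,0,0.06,0],
  [0,0,0.05,0],
  [0,0,0,0],
])

```text
clock: 12.13
eef_pos: [493.6, -166.7, 115.6]
tcp_rot: [3.141, -0.002, 3.087]
contact_force: [-5.4, 0.2, 1.5]
opening: 0.74
```

Call:
drive_tool([
  [0,0,0.03,0],
  [0,0,0.03,0],
  [0,0,0,0],
])

```text
clock: 12.38
eef_pos: [493.7, -166.7, 115.4]
tcp_rot: [3.141, -0.002, 3.087]
contact_force: [-6.1, -0.2, 6.6]
opening: 0.737
```

Run:
```python
from h import *
go([494.8,-166.9,118.2],3.0866); s=r.sense(); print(s['contact_force'],s['wrist_torque'],s['qpos'])
```

```text
pos [ 493.7 -166.7  115.4] yaw [ 3.1413e+00 -1.8000e-03  3.0871e+00] tool delta cm [-0.114 -0.012 -0.279] roll 0.0005
[-6.06225823 -0.19662215  6.58736161] [0.15088933 1.11238211 0.12599078] [-3.28441558e-01  3.67101466e-01  1.96431714e+00 -2.64380912e-04
  8.12004015e-01 -1.84456120e+00]
```

Call:
drive_tool([
  [0,0,0,0],
  [0,0,0,0],
  [0,0,0,0],
  [0,0,0,0],
  [0,0,0,0],
], jaw=0)

```text
clock: 12.8
eef_pos: [494.9, -167.0, 115.4]
tcp_rot: [-3.141, 0.001, 3.087]
contact_force: [-0.5, 0.6, -0.6]
opening: 1.0
```

Call:
drive_tool([
  [0,0,-1,0],
  [0,0,-2,0],
  [0,0,-3,0],
  [0,0,-3,0],
  [0,0,-2,0],
  [0,0,-1,0],
  [0,0,0,0],
])

```text
clock: 13.38
eef_pos: [495.8, -167.3, 238.0]
tcp_rot: [-3.14, 0.005, 3.087]
contact_force: [0.9, -0.6, 1.0]
opening: 0.999
```

Run:
```python
from h import *
L=load('wrist3'); T=np.array([434.5,-164.,119.7]); yaw=3.0878-np.pi; R=Ro.from_euler('z',yaw).as_matrix()
for (c1,c2,row) in [(175,583,319),(172,586,317)]:
    u1,u2,v=c1/2.9+149.5,c2/2.9+149.5,row/2.5+129.5
    z=float(L['fx'])*64/(u2-u1); m=ray(L,(u1+u2)/2,v,z); print(R.T@(m-T))
print(r.sense()['eef_pos'],r.sense()['tcp_rot'],r.sense()['contact_force'])
im,d,p=snap('wrist','wrist4')
save((cv2.resize(im[150:330,150:420],None,fx=2.9,fy=2.9,interpolation=cv2.INTER_CUBIC).astype(float)*1.5).clip(0,255).astype(np.uint8),'wrist4.png')
```

```text
[ -9.08306768  -0.90784675 -12.15292949]
[-10.33427429  -0.90440023 -10.26769945]
[ 495.82290267 -167.33165132  238.01906978] [-3.14033773  0.00452438  3.08687843] [ 0.9341732  -0.63367053  1.00307617]
```

View pics/wrist4.png

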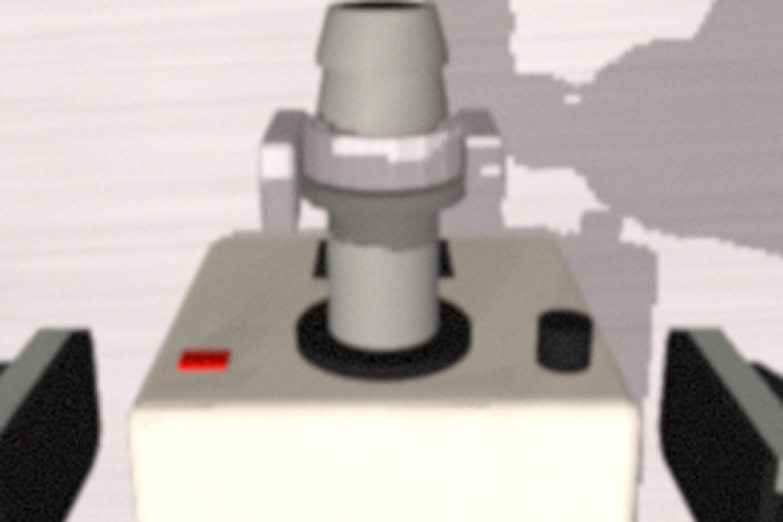

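The clamp hangs home against the flange, blocks level: the key's side block is at about (282,130), the other at (480,135). The key spans columns 262–298 and reaches down to row 230.

Run:
```python
from h import *
L=load('wrist4'); C=np.array([493.7,-167.3,97.2]); R=Ro.from_euler('z',-.055).as_matrix()
for q in ([-12,-30,47],[-12,-21,47],[-12,-30,31],[12,-30,47],[12,-21,47],[12,-25.5,47],[-8,-32,25],[-8,32,25],[8,32,25]):
    u=proj(L,C+R@q); print(q,((u-[150,150]+.5)*2.9).round(1))
K=C+R@[0,-25.5,0]; print(K); go([K[0],K[1],171],3.0866)
```

```text
[-12, -30, 47] [257.5 146.6]
[-12, -21, 47] [295.3 146.6]
[-12, -30, 31] [265.4 130.4]
[12, -30, 47] [261.  241.3]
[12, -21, 47] [297.8 241.3]
[12, -25.5, 47] [279.4 241.3]
[-8, -32, 25] [261.  139.7]
[-8, 32, 25] [506.  139.9]
[8, 32, 25] [503.7 198.2]
[ 492.29820699 -192.76144097   97.2       ]
pos [ 495.  -167.   236.2] yaw [-3.1410e+00  2.1000e-03  3.0868e+00] tool delta cm [ 0.139 -2.578  6.517] roll 0.0002
```

Call:
drive_tool([
  [0.14,-1.2,0,0],
  [0,-1.38,0,0],
  [0,0,2,0],
  [0,0,2.5,0],
  [0,0,2,0],
  [0,0,1,0],
  [0,0,0,0],
  [0,0,0,0],
], jaw=0.6, force=25)

```text
clock: 14.1
eef_pos: [491.2, -193.0, 159.6]
tcp_rot: [3.141, -0.002, 3.086]
contact_force: [-0.2, -0.7, -0.1]
opening: 0.398
```

Run:
```python
from h import *
go([492.3,-192.8,142.2],3.0866); s=r.sense(); print(s['contact_force'],s['wrist_torque'],s['opening'])
```

```text
pos [ 491.2 -193.   159.6] yaw [ 3.1410e+00 -1.9000e-03  3.0865e+00] tool delta cm [-0.107  0.028  1.74 ] roll -0.0001
[-0.22205528 -0.74703217 -0.14977184] [-0.02907502 -0.02845846  0.00751447] 0.39848877268062133
```

Call:
drive_tool([
  [-0.1,0.02,0.7,0],
  [0,0,0.6,0],
  [0,0,0.44,0],
  [0,0,0,0],
  [0,0,0,0],
])

```text
clock: 14.52
eef_pos: [492.7, -192.3, 142.9]
tcp_rot: [3.142, -0.0, 3.087]
contact_force: [0.7, -0.4, -0.4]
opening: 0.403
```

Run:
```python
from h import *
go([492.3,-192.8,142.2],3.0866); s=r.sense(); print(s['contact_force'],s['wrist_torque'],s['opening'])
im,d,p=snap('wrist','wrist5')
save((cv2.resize(im[180:360,150:420],None,fx=2.9,fy=2.9,interpolation=cv2.INTER_CUBIC).astype(float)*1.5).clip(0,255).astype(np.uint8),'wrist5.png')
```

```text
pos [ 492.7 -192.3  142.9] yaw [ 3.1415e+00 -2.0000e-04  3.0871e+00] tool delta cm [ 0.034 -0.05   0.065] roll 0.0005
[ 0.74933735 -0.38576158 -0.44003989] [0.03028714 0.05682669 0.0237537 ] 0.40311255431313275
```

View pics/wrist5.png

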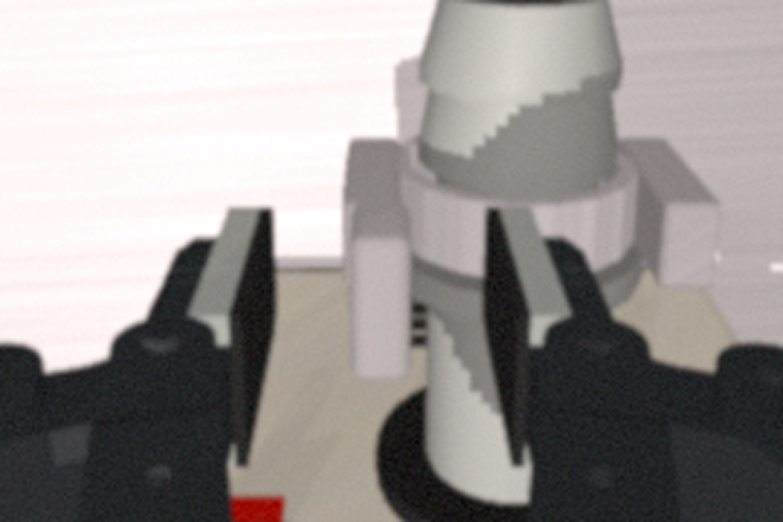

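The key (355–408 at row 238, centre 381) is centred between the pads (273 and 487, centre 380). Closing on it.

Call:
drive_tool([
  [0,0,0.05,0],
  [0,0,0,0],
  [0,0,0,0],
  [0,0,0,0],
  [0,0,0,0],
], jaw=1, force=25)

```text
clock: 14.98
eef_pos: [492.9, -192.5, 142.6]
tcp_rot: [-3.141, 0.0, 3.087]
contact_force: [0.1, -0.2, 1.2]
opening: 0.101
```

```bash
cat > s.py <<'E'
from h import *
s=r.sense(); print(s['clock'],s['eef_pos'].round(1),'yaw',s['tcp_rot'].round(3),'F',s['contact_force'].round(2),'M',s['wrist_torque'].round(3),'op',round(s['opening']*85,1),'q6',s['qpos'][5].round(3))
E
python3 s.py
```

```text
14.9833 [ 492.9 -192.5  142.6] yaw [-3.141  0.     3.087] F [ 0.11 -0.2   1.25] M [0.067 0.081 0.041] op 8.6 q6 -1.891
```

Call:
drive_tool([
  [-0.04,0,0,0.03],
  [0,0,0,0.05],
  [0,0,0,0.05],
  [0,0,0,0.05],
  [0,0,0,0.05],
  [0,0,0,0.05],
])

```text
clock: 15.48
eef_pos: [492.7, -192.5, 142.5]
tcp_rot: [-3.141, -0.001, 2.805]
contact_force: [-2.2, 0.1, 3.0]
opening: 0.094
```

```bash
python3 s.py
```

```text
15.4833 [ 492.7 -192.5  142.5] yaw [-3.141e+00 -1.000e-03  2.805e+00] F [-2.25  0.1   2.96] M [0.036 0.424 0.161] op 8.0 q6 -1.609
```

Call:
drive_tool([
  [0,0,0,0.05],
  [0,0,0,0.05],
  [0,0,0,0.05],
  [0,0,0,0.05],
  [0,0,0,0.05],
  [0,0,0,0.05],
  [0,0,0,0.05],
  [0,0,0,0.05],
])

```text
clock: 16.15
eef_pos: [492.8, -192.4, 142.5]
tcp_rot: [-3.141, -0.001, 2.405]
contact_force: [-2.0, -0.4, 3.7]
opening: 0.096
```

```bash
python3 s.py
```

```text
16.15 [ 492.8 -192.4  142.5] yaw [-3.141e+00 -1.000e-03  2.405e+00] F [-2.05 -0.37  3.65] M [0.146 0.411 0.17 ] op 8.2 q6 -1.209
```

Call:
drive_tool([
  [0,0,0,0.05],
  [0,0,0,0.05],
  [0,0,0,0.05],
  [0,0,0,0.05],
  [0,0,0,0.05],
  [0,0,0,0.05],
  [0,0,0,0.05],
  [0,0,0,0.05],
])

```text
clock: 16.82
eef_pos: [492.8, -192.4, 142.5]
tcp_rot: [-3.141, -0.0, 2.005]
contact_force: [-1.1, 0.5, 3.9]
opening: 0.102
```

```bash
python3 s.py
```

```text
16.8167 [ 492.8 -192.4  142.5] yaw [-3.141 -0.     2.005] F [-1.14  0.55  3.91] M [0.165 0.355 0.185] op 8.7 q6 -0.809
```

Call:
drive_tool([
  [0,0,0,0.05],
  [0,0,0,0.05],
  [0,0,0,0.05],
  [0,0,0,0.05],
  [0,0,0,0.05],
  [0,0,0,0.05],
  [0,0,0,0.05],
])

```text
clock: 17.4
eef_pos: [492.8, -192.3, 142.5]
tcp_rot: [-3.141, -0.0, 1.655]
contact_force: [-2.5, 0.8, 3.3]
opening: 0.097
```

```bash
python3 s.py
```

```text
17.4 [ 492.8 -192.3  142.5] yaw [-3.141 -0.     1.655] F [-2.51  0.76  3.28] M [0.161 0.356 0.144] op 8.3 q6 -0.459
```

Call:
drive_tool([
  [0,0,0,0.04],
  [0,0,0,0.04],
  [0,0,0,0.04],
])

```text
clock: 17.65
eef_pos: [492.8, -192.3, 142.5]
tcp_rot: [-3.141, -0.0, 1.535]
contact_force: [-2.2, 0.8, 3.4]
opening: 0.099
```

```bash
python3 s.py
```

```text
17.65 [ 492.8 -192.3  142.5] yaw [-3.141 -0.     1.535] F [-2.2   0.85  3.37] M [0.231 0.342 0.15 ] op 8.4 q6 -0.339
```

Call:
drive_tool([
  [0,0,0,0.04],
  [0,0,0,0.04],
  [0,0,0,0.04],
])

```text
clock: 17.9
eef_pos: [492.9, -192.3, 142.5]
tcp_rot: [-3.141, -0.0, 1.415]
contact_force: [-1.4, 0.6, 3.6]
opening: 0.097
```

```bash
python3 s.py
```

```text
17.9 [ 492.9 -192.3  142.5] yaw [-3.141 -0.     1.415] F [-1.42  0.59  3.58] M [0.208 0.313 0.146] op 8.3 q6 -0.219
```

Call:
drive_tool([
  [0,0,0,0.04],
  [0,0,0,0.04],
  [0,0,0,0.04],
])

```text
clock: 18.15
eef_pos: [492.9, -192.3, 142.5]
tcp_rot: [-3.141, -0.0, 1.295]
contact_force: [-1.3, 0.3, 3.3]
opening: 0.096
```

```bash
python3 s.py
```

```text
18.15 [ 492.9 -192.3  142.5] yaw [-3.141 -0.     1.295] F [-1.29  0.33  3.28] M [0.265 0.338 0.143] op 8.1 q6 -0.099
```

Call:
drive_tool([
  [0,0,0,0.04],
  [0,0,0,0.04],
  [0,0,0,0.04],
])

```text
clock: 18.4
eef_pos: [492.9, -192.3, 142.5]
tcp_rot: [-3.141, 0.0, 1.175]
contact_force: [-1.1, 0.5, 2.5]
opening: 0.095
```

```bash
python3 s.py
```

```text
18.4 [ 492.9 -192.3  142.5] yaw [-3.141  0.     1.175] F [-1.07  0.54  2.47] M [0.17  0.298 0.182] op 8.1 q6 0.021
```

Call:
drive_tool([
  [0,0,0,0.04],
  [0,0,0,0.04],
  [0,0,0,0.04],
])

```text
clock: 18.65
eef_pos: [492.8, -192.3, 142.4]
tcp_rot: [-3.141, 0.0, 1.055]
contact_force: [-1.4, 0.4, 2.6]
opening: 0.095
```

```bash
python3 s.py
```

```text
18.65 [ 492.8 -192.3  142.4] yaw [-3.141  0.     1.055] F [-1.42  0.36  2.6 ] M [0.175 0.289 0.205] op 8.1 q6 0.141
```

Call:
drive_tool([
  [0,0,0,0.04],
  [0,0,0,0.04],
])

```text
clock: 18.82
eef_pos: [492.9, -192.4, 142.4]
tcp_rot: [-3.141, 0.0, 0.975]
contact_force: [-1.1, -0.0, 2.0]
opening: 0.096
```

```bash
python3 s.py
```

```text
18.8167 [ 492.9 -192.4  142.4] yaw [-3.141  0.     0.975] F [-1.05 -0.    1.98] M [0.177 0.257 0.261] op 8.2 q6 0.221
```

Call:
drive_tool([
  [0,0,0,0.02],
])

```text
clock: 18.9
eef_pos: [492.9, -192.4, 142.4]
tcp_rot: [-3.141, 0.0, 0.955]
contact_force: [-0.3, 0.3, 1.6]
opening: 0.095
```

```bash
python3 s.py
```

```text
18.9 [ 492.9 -192.4  142.4] yaw [-3.141  0.     0.955] F [-0.35  0.32  1.57] M [0.19  0.226 0.259] op 8.0 q6 0.241
```

Call:
drive_tool([
  [0,0,0,0.02],
])

```text
clock: 18.98
eef_pos: [492.9, -192.4, 142.4]
tcp_rot: [-3.141, 0.0, 0.936]
contact_force: [-1.1, 0.5, 2.0]
opening: 0.095
```

```bash
python3 s.py
```

```text
18.9833 [ 492.9 -192.4  142.4] yaw [-3.141  0.     0.936] F [-1.11  0.46  1.96] M [0.211 0.343 0.188] op 8.1 q6 0.26
```

Call:
drive_tool([
  [0,0,0,0.04],
])

```text
clock: 19.07
eef_pos: [492.9, -192.4, 142.4]
tcp_rot: [-3.141, 0.0, 0.897]
contact_force: [-0.9, 0.7, 1.8]
opening: 0.095
```

```bash
python3 s.py
```

```text
19.0667 [ 492.9 -192.4  142.4] yaw [-3.141  0.     0.897] F [-0.87  0.69  1.8 ] M [0.172 0.284 0.168] op 8.1 q6 0.299
```

Call:
drive_tool([
  [0,0,0,0.03],
])

```text
clock: 19.15
eef_pos: [492.8, -192.4, 142.3]
tcp_rot: [-3.141, 0.0, 0.865]
contact_force: [-2.1, 0.2, 1.4]
opening: 0.096
```

```bash
python3 s.py
```

```text
19.15 [ 492.8 -192.4  142.3] yaw [-3.141  0.     0.865] F [-2.13  0.2   1.4 ] M [0.181 0.311 0.268] op 8.2 q6 0.331
```

Call:
drive_tool([
  [0,0,0,0],
  [0,0,0,0],
], force=60)

```text
clock: 19.32
eef_pos: [493.0, -192.4, 142.4]
tcp_rot: [-3.141, 0.0, 0.868]
contact_force: [-1.7, 1.1, 2.8]
opening: 0.086
```

```bash
sed -i "s/'q6',/'eff6',s['joint_efforts'][5].round(4),'q6',/" s.py; python3 s.py; python3 s.py
```

```text
19.3167 [ 493.  -192.4  142.4] yaw [-3.141  0.     0.868] F [-1.72  1.09  2.85] M [0.189 0.406 0.118] op 7.3 eff6 0.2981 q6 0.328
19.3167 [ 493.  -192.4  142.4] yaw [-3.141  0.     0.868] F [-1.72  1.09  2.85] M [0.189 0.406 0.118] op 7.3 eff6 0.2981 q6 0.328
```

Call:
drive_tool([
  [0,0,0,0.015],
  [0,0,0,0.015],
])

```text
clock: 19.48
eef_pos: [492.9, -192.4, 142.4]
tcp_rot: [-3.141, 0.0, 0.836]
contact_force: [-2.6, 0.7, 4.3]
opening: 0.086
```

```bash
python3 s.py
```

```text
19.4833 [ 492.9 -192.4  142.4] yaw [-3.141  0.     0.836] F [-2.64  0.7   4.26] M [0.274 0.517 0.185] op 7.3 eff6 -0.1629 q6 0.36
```

Call:
drive_tool([
  [0,0,0,0.03],
  [0,0,0,0.03],
])

```text
clock: 19.65
eef_pos: [492.9, -192.4, 142.4]
tcp_rot: [-3.141, 0.0, 0.775]
contact_force: [-2.4, 0.4, 4.5]
opening: 0.087
```

```bash
python3 s.py
```

```text
19.65 [ 492.9 -192.4  142.4] yaw [-3.141  0.     0.775] F [-2.45  0.38  4.5 ] M [0.233 0.479 0.261] op 7.4 eff6 -0.3971 q6 0.421
```

Call:
drive_tool([
  [0,0,0,0],
  [0,0,0,0],
  [0,0,0,0],
  [0,0,0,0],
], jaw=0.6)

```text
clock: 19.98
eef_pos: [493.4, -192.6, 142.4]
tcp_rot: [3.141, -0.0, 0.777]
contact_force: [-0.1, 0.3, -0.0]
opening: 0.402
```

Call:
drive_tool([
  [0,0,-0.6,0],
  [0,0,-1.5,0],
  [0,0,-2.5,0],
  [0,0,-3,0],
  [0,0,-2,0],
  [0,0,-0.5,0],
  [0,0,0,0],
  [0,0,0,0],
])

```text
clock: 20.65
eef_pos: [492.9, -192.4, 243.1]
tcp_rot: [-3.142, -0.0, 0.777]
contact_force: [-0.0, -0.7, 0.3]
opening: 0.4
```

```bash
python3 s.py
python3 - <<'E'
from h import *
im,d,p=snap('wrist','wrist6'); t,_,_=snap('top','top6')
a=cv2.resize(im,(560,420)); b=cv2.resize(t[190:265,300:340],None,fx=5.6,fy=5.6,interpolation=cv2.INTER_CUBIC)
c=np.zeros((420,790,3),np.uint8); c[:,:560]=a; c[:,560:560+224]=b
save((c.astype(float)*1.4).clip(0,255).astype(np.uint8),'wrist6.png')
E
```

```text
20.65 [ 492.9 -192.4  243.1] yaw [-3.142 -0.     0.777] F [-0.02 -0.65  0.3 ] M [ 0.035 -0.011  0.012] op 34.0 eff6 -0.0022 q6 0.419
```

View pics/wrist6.png

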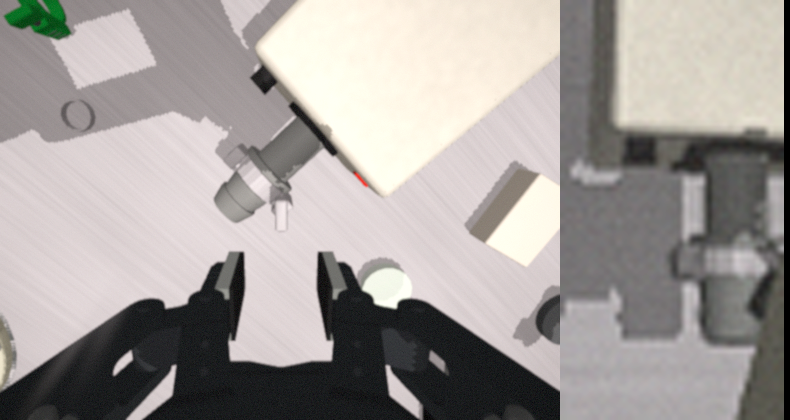

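The clamp sits square against the flange, at about (265,178) in the left panel. The key (280,185)–(282,230) lies along the tool's x, so it followed the turn without slipping, and the gripper is clear. Handing in.

```bash
python3 -c "from rig import job; print(job.sign_off())"
```

```text
the job is handed in; nothing more can be done
None
```

I took the clamp off its stand and slid it over both barbs until it rested on the flange. I then lowered it to hang on the neck, let go, and turned the key clockwise about 2.3 rad in one grip. The job was handed in at about 21 s of the 72 s limit.

- **Seating:** There was no contact passing the barbs. The wrist force along the slide reached about 6 N against the flange, well under 30 N. After letting go, the wrist view matched the expected home position.
- **Snugness:** Torque rose from about 0.157 N m in the slack to about 0.26 N m, roughly 0.10 above it. That is a little over the 0.08 guide and under the 0.15 limit, and I estimate 33–45 N on the stub. The band force itself was not measured.
- **End state:** The last picture shows the clamp square against the flange, the key turned in line with the tool (no slip), and the gripper clear.

**What disagreed or went wrong:**
- Torque readings after very small steps were scattered and low, 0.12–0.19 N m, so I relied on the readings taken during longer turns and on the turn angle.
- I did not take a fresh grip on the key; I only raised the grip force from 25 to 60 N partway through.
- The clamp looked tilted by about 0.04 rad in the grip before release.
- Early on I moved the clamp the wrong way in y, up high. No contact showed in the force readings, and I corrected it at once.
- I did not measure the other objects again at the end.

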